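Open the battery door of an upturned kitchen scale by its flush release key

ROBOT

A 7-joint arm with a two-finger parallel gripper is mounted at the origin on a cart in front of the work surface, level with it; the furniture and walls round the work are solid. World frame = base frame: x ahead of the robot, y to its left, z up, the work surface at z = 0. Lengths are in mm, angles in rad, forces in N, time in s.
With the tool pointing down it reaches from about 400 to 925 mm from the base axis. Payload 4.1 kg.
Tool frame: the origin (TCP) lies at the very end of the fingers, on their centre line; the grasp point (between the pads) lies 19 mm behind it; x points along the fingers, y is the direction in which the jaws open and shut, and the axes are right-handed (so a half turn about x gives the same grasp; the last joint's range is limited). The gripper opens to 85 mm and grips with 20 to 120 N. Pads are 22 mm wide; open, the fingers measure 114 mm over their backs; the gripper's body (76 mm by 85 mm) begins 54 mm behind the grasp point. The pads swing forward as they close: fully open they stand 13 mm farther back than shut.
Start: joints at [-1.332, 0.398, 0.045, 1.537, -0.019, 1.207, -0.051], TCP at [215.398, 613.308, 231.347] pointing down, gripper open.
Joint ranges: [-2.82, 2.82], [-0.49, 2.23], [-1.37, 1.46], [0, 2.46], [-1.36, 4.5], [0.23, 2], [-2.94, 2.94]. Speed limits (rad/s): [2.57, 2.57, 3.14, 3.14, 3.14, 3.14, 3.14].

INTERFACE

Orientations are given as a unit quaternion [x, y, z, w].
In Python, from plant import arm gives the robot as it stands.
- The arm moves only by the tool servo_tool, never from a script. Its argument "targets" is one flat list of numbers, 7 for each row, row after row: the turn, a rotation vector about the tool's x, y, z in rad, then the shift along the tool's x, y, z in mm, then the opening, from 0 (shut) to 1 (fully open). A call has 1 to 10 rows; each row shifts and turns the commanded pose from where the row before left it, along the tool's axes as they then stand; what a row does not reach is not made up. A row lasts 1/10 s, in which the tool goes at most 50 mm and 8.59 degrees, less where a joint would pass 70% of its speed; a pose out of reach is approached as far as the arm can. A call with a gripper value outside its range is refused whole. The fingers move at their own pace and stop on an object; "newtons" is the grip in N (left out, the last holds). Time passes only in rows, so rows that do not move let the fingers close. It gives the time, the measured TCP pose, the force and the opening at its end, in the units of the state.
- arm.get_state(): the state, without advancing time (a new reading comes with each control period).
- arm.snapshot(name): name is "scene" or "side" or "wrist"; returns a dict with "pixels" (420x560x3 uint8, red, green, blue), "mtx" (3x3 intrinsics, pixels), "rvec" (rotation vector, rad) and "tvec" (3), from world to camera coordinates, as OpenCV has them. Camera axes: x right, y down, z forward; pixel columns grow to the right and rows downward; lengths in mm; the calibration is good to about 2 mm. A picture is of the moment at which its call begins. There is no depth.
- arm.job_done(): hands the job in, once; it reports no verdict.
The state is a dict: "t": time; "joint_pos": joint angles; "dq": joint speeds; "joint_torque": joint torques, N m; "eef_pos": TCP position; "eef_rot": TCP orientation; "wrist_force": force on the tool from outside, world axes, zero at the start; "torque": the same for the moment, N m; "width": opening from 0.0 (shut) to 1.0 (fully open).
Only numpy, scipy, OpenCV 4.12 (cv2) and the standard library are available. Lean on these libraries where they do the work, as an engineer would, in place of code of your own. Each camera call takes 0.05 s, during which the arm holds its last target.

TASK

The kitchen scale lies face down for a change of batteries: feel along the inset strip beside its battery door for the flush release key and press the key in gently so that the door springs ajar, then push the door over with a fingertip until it lies folded back as far as it goes, and let go of it. Do it all by touch: grasp and lift nothing, do not lean hard on the scale or shove it about, and leave the four spare cells where they stand.

Things in the scene. Friction and masses are not known exactly. Their poses are not given: they have to be found in the camera images.
- scale: Kitchen scale, light grey plastic, loose, about 1.3 kg, lying face down on its steel weighing plate: 200 (x) x 272 (y) x 38 mm, with four rubber feet (4 mm high) on the upward face. Origin: centre of its lowest face, on the worktop; z up. In the upward face: a slot with an inset strip (x -84 to -44, y -58 to +58 mm, the side nearest the robot), a ledge 8 mm wide, then the battery door.
- slot_mid (a point): Middle of the inset strip, on its surface, 1.5 mm below the upward face: x -64, y 0, z 36.5 mm in the scale's frame (y along the strip). The release key sits in the strip, centred across it, its own centre somewhere between y -36 and +36 mm, a different place each time and not told. Only the key yields to a press; the rest of the strip is rigid.
- door_hinge (a point): Middle of the battery door's hinge axis: x 21.5, y 0, z 38.5 mm in the scale's frame; the axis runs along the scale's y. The shut door reaches from here to its free edge at x -35 mm and is 128 mm wide (y).
- release (a joint): Travel of the release key in m: 0 at rest, 0.006 fully in. The key is the strip's light grey plastic, 38 mm (x) by 39 mm (y), face 1.5 mm below the strip, with three fine raised lines. It moves straight down on a spring (2 N at first, 5 N fully in) and comes back when let go. It draws a bolt; at about 0.0035 the door is freed.
- battery_door (a joint): Angle of the battery door in rad: 0 shut and flush, held by the bolt; 2.9 folded back as far as it goes, away from the strip. Once freed, a spring raises it to about 1.0 (free edge 48 mm above the upward face), where it stays. Push it over from the strip's side; beyond about 1.7 it falls on to its stop by its own weight.
- cell_0_mid (a point): Middle (half-way up) of a spare battery cell, loose, 14 mm across and 50 mm high, standing on end beside the scale. Leave alone.
- cell_1_mid (a point): Middle (half-way up) of a spare battery cell, loose, 14 mm across and 50 mm high, standing on end beside the scale. Leave alone.
- cell_2_mid (a point): Middle (half-way up) of a spare battery cell, loose, 14 mm across and 50 mm high, standing on end beside the scale. Leave alone.
- cell_3_mid (a point): Middle (half-way up) of a spare battery cell, loose, 14 mm across and 50 mm high, standing on end beside the scale. Leave alone.

How it is judged (in metres and radians):
On the way, in this order (a step that is already met when the one before it is completed fails the run):
1. the release key is pressed in (value of joint release above 0.0025 m).
2. the battery door springs ajar (value of joint battery_door above 0.6 rad), for 0.1 s.
At the end, for the whole second after the job is handed in: The battery door is folded back beyond 2.4 rad, the release key is out again (within 1.5 mm), the scale lies flat and still within 40 mm of where it was, and the four spare cells are within 20 mm of where they stood (value of joint battery_door above 2.4 rad and value of joint release below 0.0015 m and distance of scale from where it was at the start of the episode below 0.04 m and angle between scale's own z axis and vertical below 0.05 rad and linear speed of scale below 0.02 m/s and distance of each of cell_0_mid, cell_1_mid, cell_2_mid, cell_3_mid from where it was at the start of the episode below 0.02 m); the robot touches nothing.
It fails at once if the scale is lifted or tipped (height (world z) of scale above 0.012 m or angle between scale's own z axis and vertical above 0.12 rad).
It fails at once if the scale is shoved more than 40 mm (distance of scale from where it was at the start of the episode above 0.04 m).
It fails at once if the fingers lean on the scale with more than 60 N (contact force between the fingers and scale above 60 N).
It fails at once if a spare cell is moved, tipped or lifted (distance of any of cell_0_mid, cell_1_mid, cell_2_mid, cell_3_mid from where it was at the start of the episode above 0.02 m).
It also fails if it takes over 58 s, if anything falls off the work surface, if the arm or the gripper's body presses on something with over 40 N, if the wrist force passes 120 N, or if a joint passes its speed limit or range.

## Working session

There is one attempt and no reset: what is moved stays moved. The work goes in short steps, Python scripts to look and compute and a tool call to move; the robot and the scene stay as the last step left them, time stands still between calls to the robot, and variables do not carry over. Pictures are saved under pics/ and viewed, and the job is handed in when it is done.

Besides the shell and the picture viewer there is one more tool, called after "Emit:" as name(argument=value, ...), one argument or row to a line, values as JSON. servo_tool: Moves the arm, as the interface text tells. Its arguments: {"type":"object","properties":{"targets":{"type":"array"},"newtons":{"type":"number"}},"required":["targets"]}

```bash
mkdir -p pics; cat > h.py <<'E'
from plant import arm
import cv2, numpy as np
def snap(n,f):
    s=arm.snapshot(n); cv2.imwrite('pics/'+f+'.png',cv2.cvtColor(s['pixels'],cv2.COLOR_RGB2BGR))
    np.savez('pics/'+f+'.npz',**s); return s
def ray(f,uv,z):
    s=np.load('pics/'+f+'.npz'); R=cv2.Rodrigues(s['rvec'])[0]; t=s['tvec'].reshape(3)
    p=cv2.undistortPoints(np.array([[uv]],float),s['mtx'],None)[0,0]
    d=R.T@np.array([p[0],p[1],1]); c=-R.T@t
    return c+d*(z-c[2])/d[2]
def proj(f,P):
    s=np.load('pics/'+f+'.npz'); return cv2.projectPoints(np.array(P,float).reshape(-1,3),s['rvec'],s['tvec'],s['mtx'],None)[0].reshape(-1,2)
E
python3 - <<'E'
from h import *
for n in ('scene','side','wrist'): snap(n,n+'0')
print(arm.get_state())
E
```

```text
{'t': 0.15, 'joint_pos': array([-1.33200324,  0.39904988,  0.04506917,  1.53759008, -0.01868438,
        1.20690198, -0.05071061]), 'dq': array([-0.00223797, -0.00016857, -0.00091353, -0.00487851,  0.00018081,
        0.00075127, -0.0006964 ]), 'joint_torque': array([ 2.32511353e-03, -4.75557625e+01,  1.36696804e+00, -2.54513687e+01,
        1.17335137e-02,  6.53395327e-03,  7.37830788e-06]), 'eef_pos': array([215.24729014, 612.81222764, 230.48498923]), 'eef_rot': array([ 0.11829468,  0.69709386, -0.11937158,  0.6970057 ]), 'wrist_force': array([-0.17925372, -0.25530501, -0.14070991]), 'torque': array([0.01918635, 0.04184884, 0.01658109]), 'width': 0.9983462318021386}
```

View pics/scene0.png

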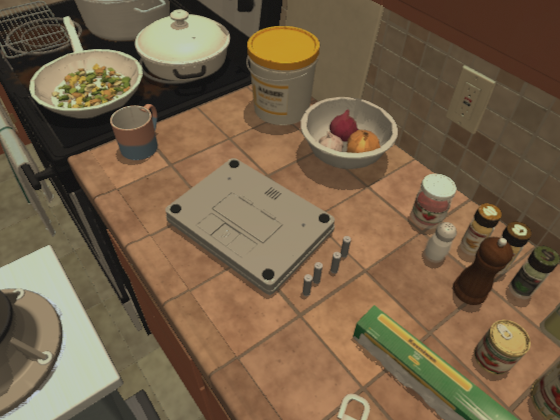

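View pics/side0.png

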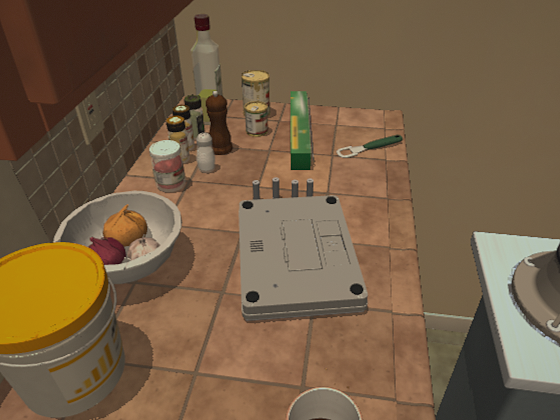

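View pics/wrist0.png

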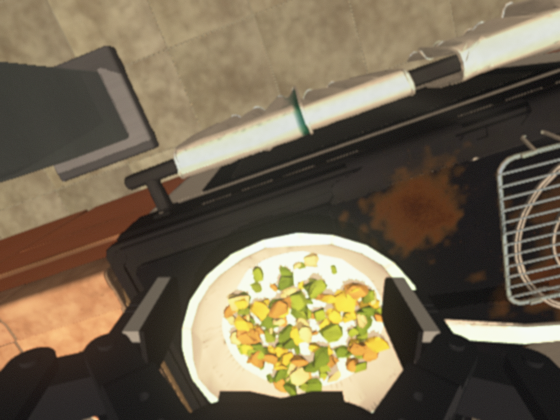

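```bash
python3 - <<'E'
from h import *
a=cv2.imread('pics/scene0.png')[150:310,155:365]; cv2.imwrite('pics/s0c.png',cv2.resize(a,None,fx=3.75,fy=3.75,interpolation=cv2.INTER_CUBIC))
a=cv2.imread('pics/side0.png')[170:325,225:375]; cv2.imwrite('pics/d0c.png',cv2.resize(a,None,fx=3.8,fy=3.8,interpolation=cv2.INTER_CUBIC))
E
```

```text
(no output)
```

View pics/s0c.png

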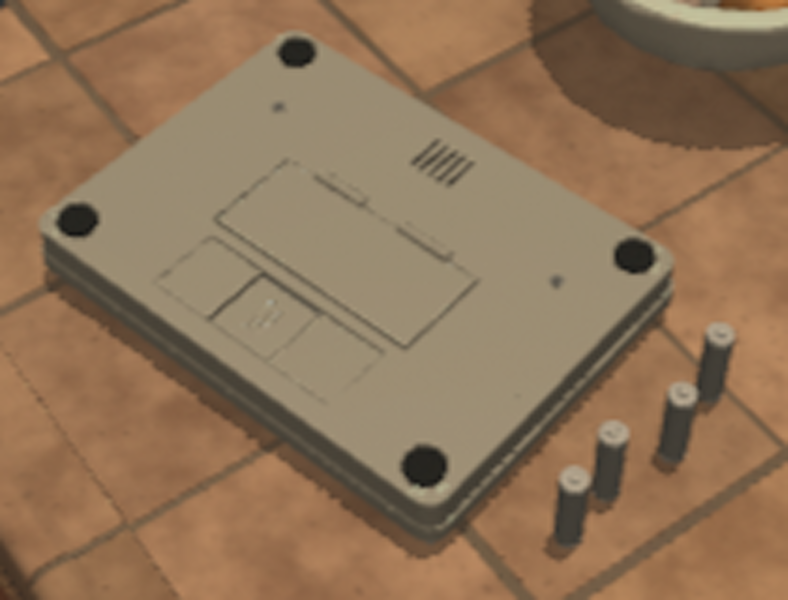

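View pics/d0c.png

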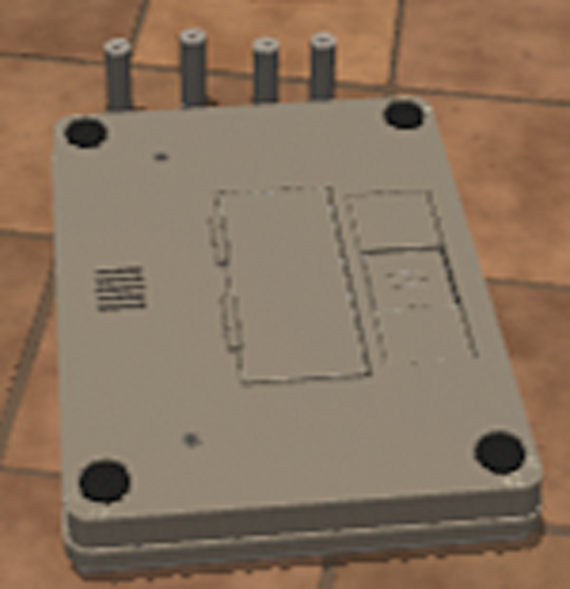

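```bash
python3 - <<'E'
from h import *
from scipy.optimize import least_squares
S=[((213,237),(-44,58)),((158,283),(-84,58)),((385,352),(-44,-58)),((325,402),(-84,-58)),((215,220),(-35,64)),((407,348),(-35,-64))]
D=[((347,195),(-44,-58)),((432,191),(-84,-58)),((385,362),(-44,58)),((477,357),(-84,58)),((370,375),(-35,64)),((332,187),(-35,-64))]
def pw(q,xy,z=38):
    c,s=np.cos(q[2]),np.sin(q[2]); xy=np.array(xy,float)
    return np.c_[q[0]+c*xy[:,0]-s*xy[:,1],q[1]+s*xy[:,0]+c*xy[:,1],np.full(len(xy),z)]
def f(uv,cam): uv=np.array(uv,float); return uv/3.75+[155,150] if cam=='scene0' else uv/3.8+[225,170]
def res(q,L): return np.concatenate([(proj(c,pw(q,[b for a,b in l]))-f([a for a,b in l],c)).ravel() for l,c in L])
for L in ([(S,'scene0')],[(D,'side0')],[(S,'scene0'),(D,'side0')]):
    r=least_squares(res,[600,0,0],args=(L,)); print(r.x, np.abs(r.fun).max())
q=r.x; c,s=np.cos(q[2]),np.sin(q[2])
def loc(cam,uv,z):
    p=ray(cam,f(uv,cam),z)[:2]-q[:2]; return np.round([c*p[0]+s*p[1],-s*p[0]+c*p[1]],1)
for uv in [(262,273),(210,317),(322,315),(270,358),(266,315)]: print('key',loc('scene0',uv,36))
for uv in [(362,250),(442,247),(375,308),(405,278)]: print('keyside',loc('side0',uv,36))
for uv in [(720,334),(683,394),(614,433),(574,480)]: print('cell',loc('scene0',uv,50), ray('scene0',f(uv,'scene0'),50))
for uv in [(118,46),(193,36),(265,44),(322,40)]: print('cell',loc('side0',uv,50))
print(pw(q,[(-64,0),(21.5,0)]))
E
```

```text
[ 4.79365521e+02 -3.38063249e+01  2.42483341e-01] 0.9337543462717974
[ 4.76782743e+02 -3.00998113e+01  2.30643287e-01] 0.7884952009031281
[ 4.78111886e+02 -3.24519199e+01  2.37201457e-01] 1.753885632412448
key [-44.   20.8]
key [-80.6  20.7]
key [-44.2 -20.2]
key [-79.7 -19. ]
key [-62.    0.7]
keyside [-45.2 -16.1]
keyside [-83.3 -14.9]
keyside [-45.1  23.6]
keyside [-62.2   5. ]
cell [  62.5 -180.6] [ 581.33631159 -193.33276579   50.        ]
cell [  22.2 -187.3] [ 543.64875501 -209.25530591   50.        ]
cell [ -16.1 -175.7] [ 503.71339524 -207.04831826   50.        ]
cell [ -48.  -177.1] [ 473.03379109 -215.84139146   50.        ]
cell [  62.6 -173.4]
cell [  22.2 -179.2]
cell [ -15.5 -168.5]
cell [ -46.3 -169.5]
[[415.90392501 -47.49085548  38.        ]
 [499.00987296 -27.3997775   38.        ]]
```

```bash
cat >> h.py <<'E'
from scipy.spatial.transform import Rotation as Ro
Q=np.array([478.1,-32.5,0.237]); 
def L2W(x,y,z):
    c,s=np.cos(Q[2]),np.sin(Q[2]); return np.array([Q[0]+c*x-s*y,Q[1]+s*x+c*y,z])
def W2L(p):
    c,s=np.cos(Q[2]),np.sin(Q[2]); d=np.array(p)[:2]-Q[:2]; return np.array([c*d[0]+s*d[1],-s*d[0]+c*d[1],p[2]])
def goalR(sign):
    y=sign*np.array([-np.sin(Q[2]),np.cos(Q[2]),0]); x=np.array([0,0,-1.]); return Ro.from_matrix(np.c_[x,y,np.cross(x,y)])
def togo(P,sign=None):
    s=arm.get_state(); R=Ro.from_quat(s['eef_rot'])
    print('t',round(s['t'],2),'pos',s['eef_pos'].round(1),'loc',W2L(s['eef_pos']).round(1),'F',s['wrist_force'].round(1),'w',round(s['width'],2))
    g=min((goalR(1),goalR(-1)),key=lambda g:(R.inv()*g).magnitude()) if sign is None else goalR(sign)
    print('turn',(R.inv()*g).as_rotvec().round(3),'shift now-tool',R.inv().apply(np.array(P)-s['eef_pos']).round(1),'shift goal-tool',g.inv().apply(np.array(P)-s['eef_pos']).round(1),'axes y',R.as_matrix()[:,1].round(3),'z',R.as_matrix()[:,2].round(3))
E
python3 - <<'E'
from h import *
togo(L2W(-64,2,120)); togo(L2W(-64,2,120),1);togo(L2W(-64,2,120),-1)
print(L2W(-64,2,120),arm.get_state()['joint_pos'])
E
```

```text
t 0.15 pos [215.2 612.8 230.5] loc [-104.   689.   230.5] F [-0.2 -0.3 -0.1] w 1.0
turn [-0.575 -0.     0.002] shift now-tool [ 111.4 -554.7  407. ] shift goal-tool [ 110.5 -687.    40. ] axes y [ 0.331  0.944 -0.002] z [ 0.944 -0.331  0.   ]
t 0.15 pos [215.2 612.8 230.5] loc [-104.   689.   230.5] F [-0.2 -0.3 -0.1] w 1.0
turn [-0.575 -0.     0.002] shift now-tool [ 111.4 -554.7  407. ] shift goal-tool [ 110.5 -687.    40. ] axes y [ 0.331  0.944 -0.002] z [ 0.944 -0.331  0.   ]
t 0.15 pos [215.2 612.8 230.5] loc [-104.   689.   230.5] F [-0.2 -0.3 -0.1] w 1.0
turn [2.567e+00 2.000e-03 0.000e+00] shift now-tool [ 111.4 -554.7  407. ] shift goal-tool [110.5 687.  -40. ] axes y [ 0.331  0.944 -0.002] z [ 0.944 -0.331  0.   ]
[415.41943542 -45.5823096  120.        ] [-1.33200324  0.39904988  0.04506917  1.53759008 -0.01868438  1.20690198
 -0.05071061]
```

Emit:
servo_tool(
  targets=[-0.0958,0,0,0,-35,20,0,-0.0958,0,0,0,-35,20,0,-0.0958,0,0,0,-35,20,0,-0.0958,0,0,0,-35,20,0,-0.0958,0,0,0,-35,10,0,-0.0958,0,0,0,-35,10,0,0,0,0,0,-40,0,0,0,0,0,0,-40,0,0],
  newtons=20,
)

```text
t: 0.95
eef_pos: [312.1, 314.1, 231.1]
eef_rot: [-0.084, 0.702, 0.084, 0.702]
wrist_force: [1.1, -0.1, -0.3]
width: -0.0
```

```bash
python3 - <<'E'
from h import *
togo(L2W(-64,2,120))
E
```

```text
t 0.95 pos [312.1 314.1 231.1] loc [-80.  375.9 231.1] F [ 1.1 -0.1 -0.3] w -0.0
turn [ 0. -0.  0.] shift now-tool [ 111.2 -373.9   16. ] shift goal-tool [ 111.1 -373.9   16. ] axes y [-0.235  0.972 -0.   ] z [ 0.972  0.235 -0.   ]
```

Emit:
servo_tool(
  targets=[0,0,0,0,-40,2,0,0,0,0,0,-40,2,0,0,0,0,0,-40,2,0,0,0,0,0,-40,2,0,0,0,0,0,-40,2,0,0,0,0,5,-40,2,0,0,0,0,10,-40,2,0,0,0,0,10,-40,2,0,0,0,0,10,-30,0,0,0,0,0,0,0,0,0],
)

```text
t: 1.95
eef_pos: [408.9, -24.8, 195.3]
eef_rot: [-0.081, 0.703, 0.08, 0.702]
wrist_force: [-0.4, 0.5, 0.0]
width: 0.004
```

```bash
python3 - <<'E'
from h import *
togo(L2W(-64,2,60))
snap('scene','scene1');snap('side','side1');snap('wrist','wrist1')
E
```

```text
t 1.95 pos [408.9 -24.8 195.3] loc [-65.5  23.7 195.3] F [-0.4  0.5  0. ] w 0.0
turn [-0.008 -0.002  0.001] shift now-tool [135.3 -21.5   2. ] shift goal-tool [135.3 -21.7   1.5] axes y [-0.227  0.974 -0.001] z [ 0.974  0.227 -0.002]
```

View pics/scene1.png

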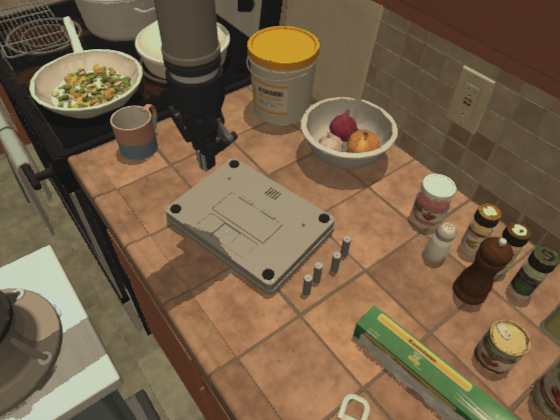

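View pics/wrist1.png

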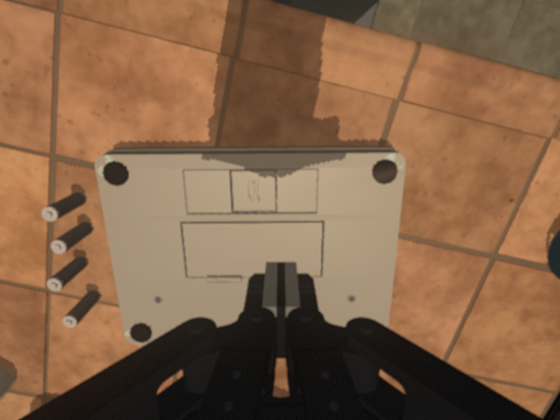

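```bash
python3 - <<'E'
from h import *
for uv in [(184,170),(317,168),(184,213),(318,212),(181,222),(323,221),(231,170),(276,169),(232,212),(277,212)]: print(uv,W2L(ray('wrist1',uv,38)).round(1))
E
```

```text
(184, 170) [-80.9 -55.4  38. ]
(317, 168) [-82.5  59.7  38. ]
(184, 213) [-41.5 -58.8  38. ]
(318, 212) [-42.3  61.8  38. ]
(181, 222) [-32.9 -62.3  38. ]
(323, 221) [-33.6  66.6  38. ]
(231, 170) [-80.8 -14.7  38. ]
(276, 169) [-81.6  24.3  38. ]
(232, 212) [-42.4 -15.6  38. ]
(277, 212) [-42.3  24.9  38. ]
```

Emit:
servo_tool(
  targets=[-0.008,0,0,30,-7,0.5,0,0,0,0,35,-7,0.5,0,0,0,0,35,-7,0.5,0,0,0,0,25,0,0,0,0,0,0,0,0,0,0],
)

```text
t: 2.6
eef_pos: [413.4, -39.3, 68.9]
eef_rot: [-0.087, 0.704, 0.087, 0.699]
wrist_force: [0.1, 0.5, 0.4]
width: 0.003
```

```bash
python3 - <<'E'
from h import *
togo(L2W(-64,3,50))
snap('scene','scene2');snap('side','side2');snap('wrist','wrist2')
a=cv2.imread('pics/scene2.png')[100:310,105:385]; b=cv2.imread('pics/side2.png')[120:325,200:400]
cv2.imwrite('pics/s2.png',cv2.resize(a,None,fx=2.8,fy=2.8)); cv2.imwrite('pics/d2.png',cv2.resize(b,None,fx=2.8,fy=2.8))
E
```

```text
t 2.6 pos [413.4 -39.3  68.9] loc [-64.5   8.6  68.9] F [0.1 0.5 0.4] w 0.0
turn [ 0.01  -0.007 -0.001] shift now-tool [18.9 -5.6  0.6] shift goal-tool [18.9 -5.6  0.5] axes y [-0.245  0.97   0.001] z [ 0.97   0.245 -0.007]
```

View pics/s2.png

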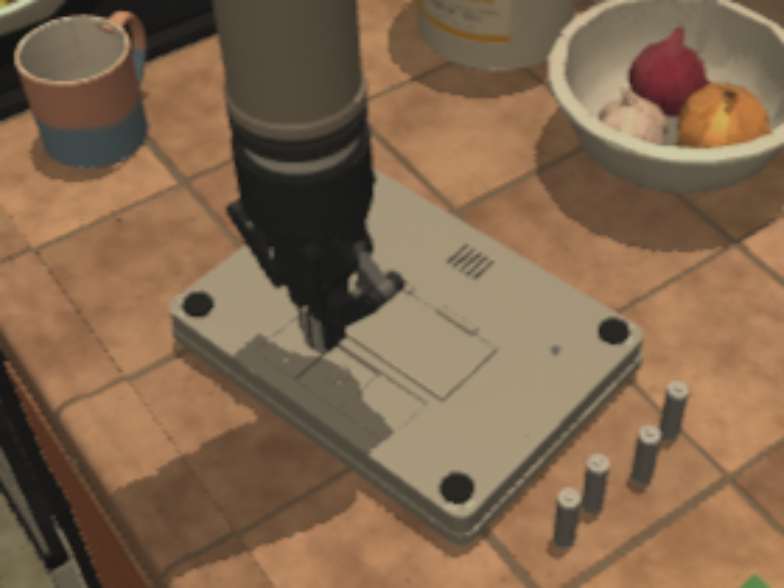

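View pics/d2.png

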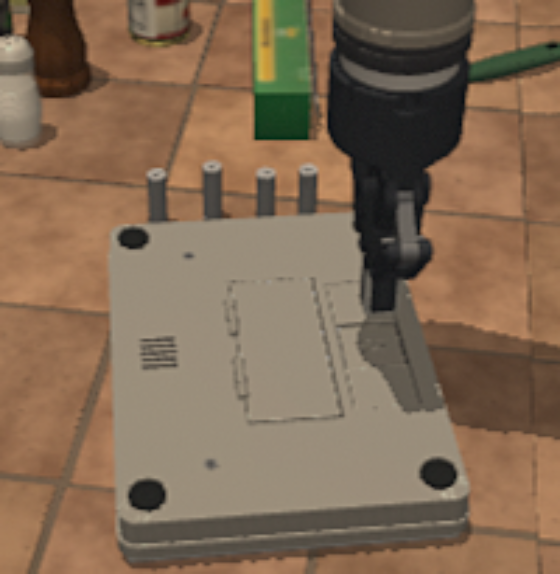

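View pics/wrist2.png

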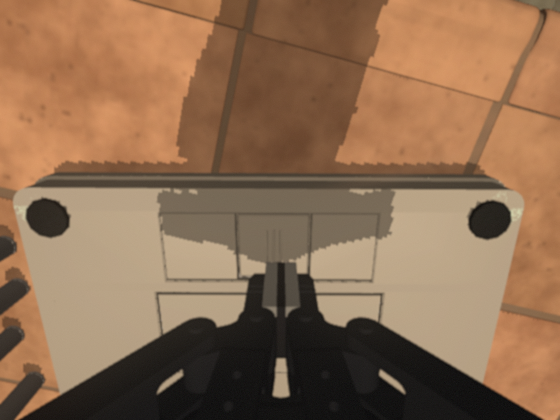

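Emit:
servo_tool(
  targets=[0.01,-0.007,0,10,-4,2,0,0,0,0,10,0,0,0,0,0,0,5,0,0,0,0,0,0,0,0,0,0,0,0,0,0,0,0,0],
)

```text
t: 3.25
eef_pos: [419.3, -43.8, 46.6]
eef_rot: [-0.083, 0.7, 0.083, 0.705]
wrist_force: [0.8, 0.8, -0.3]
width: -0.001
```

```bash
python3 - <<'E'
from h import *
togo(L2W(-62,4.5,35))
snap('wrist','wrist3')
E
```

```text
t 3.25 pos [419.3 -43.8  46.6] loc [-59.9   2.8  46.6] F [ 0.8  0.8 -0.3] w -0.0
turn [-0.002  0.007 -0.   ] shift now-tool [11.5  1.6 -2.2] shift goal-tool [11.6  1.7 -2.1] axes y [-0.233  0.972  0.   ] z [0.972 0.233 0.007]
```

View pics/wrist3.png

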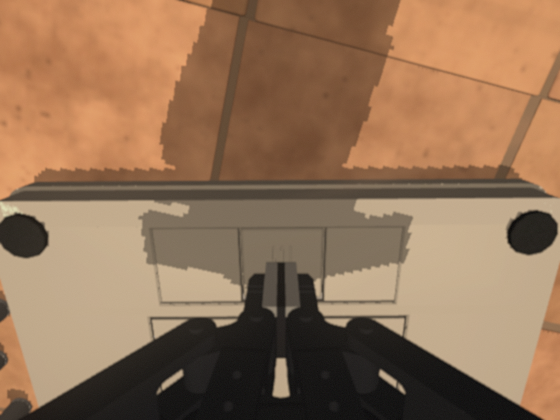

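Emit:
servo_tool(
  targets=[0,0,0,4,0,-1,0,0,0,0,3,0,-1,0,0,0,0,0,0,0,0,0,0,0,0,0,0,0],
)

```text
t: 3.7
eef_pos: [417.0, -44.5, 39.1]
eef_rot: [-0.083, 0.7, 0.083, 0.705]
wrist_force: [-0.9, 0.3, 0.3]
width: -0.001
```

Emit:
servo_tool(
  targets=[0,0,0,2,0,0,0,0,0,0,0,0,0,0],
)

```text
t: 3.9
eef_pos: [417.1, -44.4, 37.1]
eef_rot: [-0.083, 0.7, 0.083, 0.705]
wrist_force: [-0.2, 0.4, -0.1]
width: -0.001
```

Emit:
servo_tool(
  targets=[0,0,0,2,0,0,0,0,0,0,0,0,0,0],
)

```text
t: 4.1
eef_pos: [417.3, -44.4, 35.2]
eef_rot: [-0.083, 0.7, 0.083, 0.705]
wrist_force: [-0.1, 0.4, -0.5]
width: 0.002
```

Emit:
servo_tool(
  targets=[0,0,0,1.5,0,0,0,0,0,0,0,0,0,0],
)

```text
t: 4.3
eef_pos: [417.3, -44.4, 33.8]
eef_rot: [-0.083, 0.7, 0.083, 0.705]
wrist_force: [-0.2, 1.4, 2.5]
width: -0.003
```

Emit:
servo_tool(
  targets=[0,0,0,1.5,0,0,0,0,0,0,0,0,0,0],
)

```text
t: 4.5
eef_pos: [417.4, -44.4, 32.3]
eef_rot: [-0.083, 0.7, 0.083, 0.705]
wrist_force: [0.1, -0.5, 2.7]
width: -0.001
```

Emit:
servo_tool(
  targets=[0,0,0,1.5,0,0,0,0,0,0,0,0,0,0],
)

```text
t: 4.7
eef_pos: [417.4, -44.4, 30.8]
eef_rot: [-0.083, 0.7, 0.083, 0.705]
wrist_force: [-0.3, -0.2, 3.8]
width: -0.003
```

The key yields with a soft spring force. One small step more, then look.

Emit:
servo_tool(
  targets=[0,0,0,0.8,0,0,0,0,0,0,0,0,0,0,0,0,0,0,0,0,0],
)

```text
t: 5.0
eef_pos: [417.4, -44.4, 30.0]
eef_rot: [-0.083, 0.7, 0.083, 0.705]
wrist_force: [-0.1, 0.6, 4.0]
width: -0.002
```

```bash
python3 - <<'E'
from h import *
togo(L2W(-62,4.5,35))
snap('side','side4')
b=cv2.imread('pics/side4.png')[120:325,200:400]
cv2.imwrite('pics/d4.png',cv2.resize(b,None,fx=2.8,fy=2.8))
E
```

```text
t 5.0 pos [417.4 -44.4  30. ] loc [-61.8   2.7  30. ] F [-0.1  0.6  4. ] w -0.0
turn [-0.002  0.007 -0.   ] shift now-tool [-5.   1.8 -0.1] shift goal-tool [-5.   1.8 -0.2] axes y [-0.233  0.973  0.   ] z [0.972 0.233 0.007]
```

View pics/d4.png

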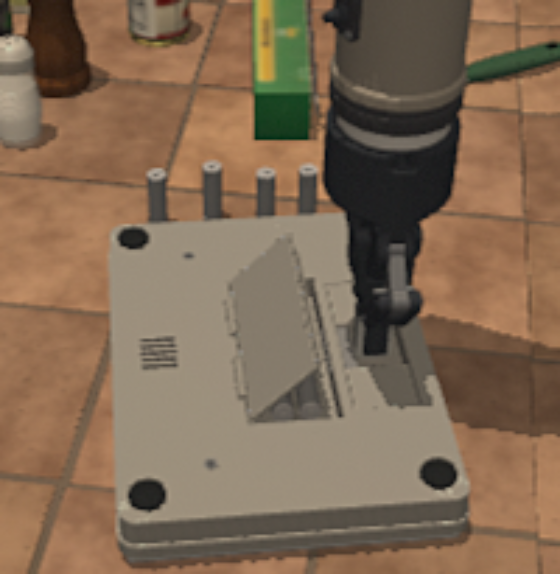

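Emit:
servo_tool(
  targets=[0,0,0,-10,0,0,0,0,0,0,-15,0,0,0,0,0,0,-15,0,0,0,0,0,0,-2,0,10,0,0,0,0,0,0,15,0,0,0,0,0,0,10,0,0,0,0,0,0,8,0,0,0,0,0,0,0,0],
)

```text
t: 5.85
eef_pos: [459.8, -34.2, 72.0]
eef_rot: [-0.083, 0.7, 0.083, 0.705]
wrist_force: [-0.4, 0.3, -1.0]
width: 0.002
```

Emit:
servo_tool(
  targets=[0,0,0,0,0,6,0,0,0,0,0,0,6,0,0,0,0,0,0,6,0,0,0,0,0,0,6,0],
)

```text
t: 6.25
eef_pos: [482.6, -28.7, 72.5]
eef_rot: [-0.083, 0.7, 0.083, 0.705]
wrist_force: [-0.5, -0.2, 0.5]
width: 0.003
```

```bash
python3 - <<'E'
from h import *
togo(L2W(32,4.5,72))
snap('side','side5')
b=cv2.imread('pics/side5.png')[120:325,200:400]
cv2.imwrite('pics/d5.png',cv2.resize(b,None,fx=2.8,fy=2.8))
E
```

```text
t 6.25 pos [482.6 -28.7  72.5] loc [ 5.3  2.6 72.5] F [-0.5 -0.2  0.5] w 0.0
turn [-0.002  0.007 -0.   ] shift now-tool [ 0.7  2.  26.7] shift goal-tool [ 0.5  1.9 26.7] axes y [-0.233  0.973  0.   ] z [0.972 0.233 0.007]
```

View pics/d5.png

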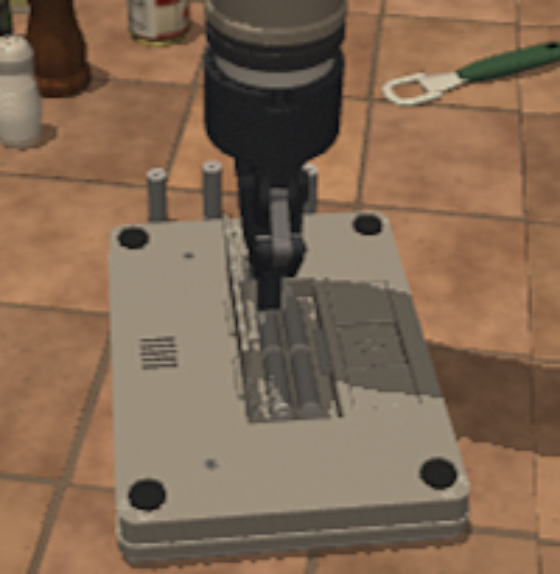

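Door is now about vertical, key is back out, scale unmoved. Keep pushing.

Emit:
servo_tool(
  targets=[0,0,0,0,0,7,0,0,0,0,0,0,7,0,0,0,0,0,0,7,0,0,0,0,0,0,6,0,0,0,0,0,0,0,0,0,0,0,0,0,0,0],
)

```text
t: 6.9
eef_pos: [508.3, -22.6, 72.5]
eef_rot: [-0.083, 0.7, 0.083, 0.705]
wrist_force: [-0.6, 0.5, 0.2]
width: -0.0
```

Emit:
servo_tool(
  targets=[0,0,0,-20,0,-15,0,0,0,0,-30,0,-15,0,0,0,0,-35,0,-10,0,0,0,0,-35,0,0,0,0,0,0,0,0,0,0,0,0,0,0,0,0,0,0,0,0,0,0,0,0],
)

```text
t: 7.6
eef_pos: [467.6, -32.1, 191.3]
eef_rot: [-0.083, 0.701, 0.083, 0.704]
wrist_force: [0.2, 0.5, -0.2]
width: 0.001
```

```bash
python3 - <<'E'
from h import *
togo(L2W(32,4.5,72))
snap('side','side6');snap('scene','scene6')
b=cv2.imread('pics/side6.png')[120:325,200:400]
cv2.imwrite('pics/d6.png',cv2.resize(b,None,fx=2.8,fy=2.8))
b=cv2.imread('pics/scene6.png')[100:310,105:385]
cv2.imwrite('pics/s6.png',cv2.resize(b,None,fx=2.8,fy=2.8))
E
```

```text
t 7.6 pos [467.6 -32.1 191.3] loc [-10.1   2.9 191.3] F [ 0.2  0.5 -0.2] w 0.0
turn [-0.002  0.005 -0.001] shift now-tool [119.5   1.6  41.5] shift goal-tool [119.3   1.6  42.1] axes y [-0.233  0.972  0.001] z [0.972 0.233 0.005]
```

View pics/d6.png

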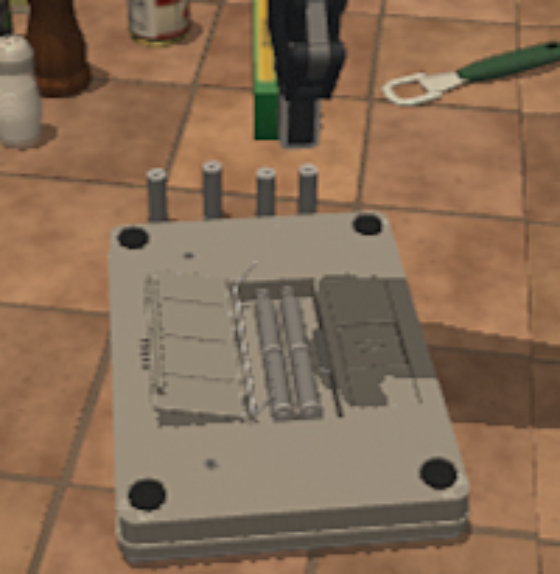

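View pics/s6.png

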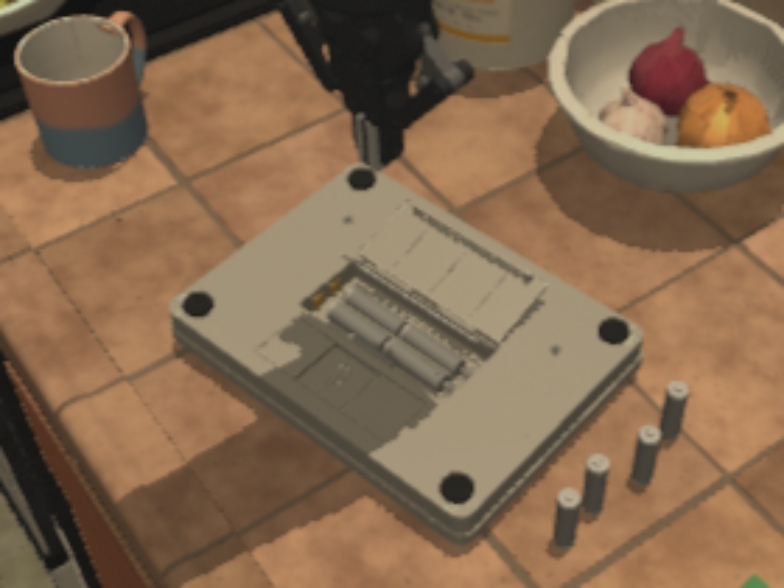

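The door lies folded back on the scale's face, its compartment showing. The scale's feet and the four cells sit at the same pixels as before, the key is out, and the arm is clear.

```bash
python3 -c "
from plant import arm
print(arm.job_done())"
```

```text
the job is handed in; nothing more can be done
None
```

I found the key, pressed it in, and folded the battery door back. I handed the job in at about 7.6 s of the 58 s allowed; no verdict is reported.

- **Finding the key:** I located the scale from the scene and side cameras. The two fits differed by about 4 mm, so I centred the shut fingertips on the key with the wrist camera. It lay about 3–4 mm to the +y side of the strip's middle.
- **Pressing it:** I lowered the fingertips in 1.5–2 mm steps. The key yielded at about 2.5–4 N, and the door sprang ajar.
- **Folding the door:** I backed off, pushed the door over from the strip's side until it fell on its stop, then withdrew the arm about 120 mm upward.

**Last checks:**
- The pictures show the door lying folded back on the scale's face. I judged this by eye and did not measure the joint angle.
- The key looks to be out again.
- The scale and all four cells appear at the same pixels as before.
- The wrist force is near zero, and the arm is clear of everything.
- No check failed.

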